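Mesh the tube rotor onto the centrifuge drive and hold it down

TASK

Pick up the round twelve-well tube rotor by its bar grip, set it on the drive spindle of the small open centrifuge and turn it until the slots under its hub drop over the drive bar. Slide it fully home against the sprung seat and finish while still holding it by the grip and pressing it down: do not let go. Leave everything else on the bench where it stands.

Things in the scene. Friction and masses are not known exactly. Their poses are not given: they have to be found in the camera images.
- rotor: Loose upright black tube rotor, 0.24 to 0.36 kg. Origin: centre of the hub's underside, z up. From there up: square hub 60 x 60 mm to 34 mm; round body, 96 mm across, 34 to 52 mm, flat top with twelve small wells; centred aluminium bar grip 52 to 86 mm, 44 mm long along the rotor's x, 20 mm wide along its y (pinch it across y).
- hub_slots (a point): Point on the rotor's axis 14 mm above the hub's underside: top of the two crossing open slots in the hub's foot, each 13 mm wide and 14 mm deep, one along the rotor's x, one along its y, so it meshes every quarter turn. Above, a central hole 17 mm wide goes on up to 34 mm.
- rotor_grip (a point): Point on the rotor's axis inside its bar grip, 76 mm above the hub's underside (24 mm above the flat top, 10 mm below the grip's top).
- drive: Fixed steel drive in the middle of the centrifuge's round deck; it does not turn. Origin: on its axis at deck level, 90 mm above the bench, z up. Spindle 14 mm across with a coned tip. A hub set on it unmeshed stands with its underside 16.5 mm above the deck (on the drive bar); meshed and left alone 9 mm (on the raised seat); fully home 3 mm.
- drive_bar (a point): Middle of the round drive bar, 13 mm above the deck: 7 mm thick, 54 mm long in all, through the spindle along the drive's x; its top is 16.5 mm above the deck. In a hub slot it has about 0.1 rad of play either way.
- spindle_tip (a point): Top of the drive spindle, on its axis, 35.5 mm above the deck (125.5 mm above the bench).
- seat (a joint): Sprung black seat plate, 88 mm across, round the spindle's foot below the drive bar: 0 when up (top 9 mm above the deck), 0.006 m fully down (top 3 mm above). The spring needs 5 N to start sinking and 11 N fully down, more than the rotor's weight, so it rises again unless the rotor is kept pressed.
- machine: Small white bench centrifuge, fixed, lid taken off: 200 x 200 mm square housing, round open deck 90 mm above the bench inside a low rim 170 mm across whose top is 96 mm above the bench; two hinge lugs of the same height at its +x edge. Origin: centre of its underside, below the drive's axis.
- rotor_lid: Bystander: loose flat black disc 120 mm across, 10 mm thick, with a round aluminium knob to 36 mm height. Origin: centre of its underside.
- strip_carrier: Bystander: loose black rectangular carrier 110 x 50 mm with a bar grip, 56 mm high, on a round foot. Origin: centre of its underside.
- tube_rack: Bystander: green tube rack 95 x 200 mm, 38 mm high with its tubes. Origin: centre of its underside.
- tip_box: Bystander: blue pipette tip box 85 x 120 x 55 mm high. Origin: centre of its underside.
- reagent_bottle: Bystander: white bottle 64 mm across, 130 mm high. Origin: centre of its underside.
- waste_pot: Bystander: orange open pot 90 mm across, 100 mm high. Origin: centre of its underside.
- pipette: Bystander: white hand pipette lying on the bench, about 230 mm long along its x, 22 mm thick. Origin: on the bench under its middle.

How it is judged (in metres and radians):
On the way, in this order (a step that is already met when the one before it is completed fails the run):
1. the rotor is lifted off the bench in the gripper (height (world z) of rotor above 0.04 m and contact force between the fingers and rotor above 1 N), for 0.2 s.
2. the rotor is meshed on the drive bar and pressed home (value of joint seat above 0.0045 m and z of rotor in the frame of drive below 0.005 m and horizontal distance between rotor and drive below 0.004 m and angle between rotor's own z axis and vertical below 0.07 rad and (angle between the x axis of rotor and the x axis of drive, either way round below 0.2 rad or angle between the x axis of rotor and the y axis of drive, either way round below 0.2 rad) and contact force between the fingers and rotor above 2 N), for 0.3 s.
At the end, for the whole second after the job is handed in: The rotor is upright (4 degrees), within 4 mm of the drive axis, slots over the drive bar (0.2 rad), hub underside less than 5 mm above the deck, the sprung seat kept pressed down more than 4.5 of its 6 mm, and the fingers still hold the rotor (over 2 N) (all of step 2); the arm keeps its last pose, push and grip.
It fails at once if something else on the bench is shifted by more than 30 mm (distance of any of rotor_lid, strip_carrier, tube_rack, tip_box, reagent_bottle, waste_pot, pipette from where it was at the start of the episode above 0.03 m).
It also fails if it takes over 48 s, if anything falls off the work surface, if the arm or the gripper's body presses on something with over 40 N, if the wrist force passes 120 N, or if a joint passes its speed limit or range.

ROBOT

A 6-joint arm with a two-finger parallel gripper is mounted at the origin on the work surface. World frame = base frame: x ahead of the robot, y to its left, z up, the work surface at z = 0. Lengths are in mm, angles in rad, forces in N, time in s.
With the tool pointing down it reaches from about 300 to 775 mm from the base axis. Payload 14.6 kg.
Tool frame: the origin (TCP) lies at the very end of the fingers, on their centre line; the grasp point (between the pads) lies 19 mm behind it; z points along the fingers, y is the direction in which the jaws open and shut (so a half turn about z gives the same grasp; the last joint's range is limited). The gripper opens to 94 mm and grips with 3 to 60 N. Pads are 16 mm wide; open, the fingers measure 119 mm over their backs; the gripper's body (75 mm by 177 mm) begins 78 mm behind the grasp point.
Start: joints at [1.139, 0.3, 1.521, -0, 1.321, -0.067], TCP at [196.216, 513.798, 205.446] pointing down, gripper open.
Joint ranges: [-3.03, 3.03], [-0.79, 2.21], [0.23, 2.52], [-1.04, 4.18], [0, 3.07], [-2.55, 2.55]. Speed limits (rad/s): [2.22, 2.22, 2.57, 3.14, 3.14, 3.14].

INTERFACE

Orientations are given as a unit quaternion [w, x, y, z].
In Python, from cell import robot gives the robot as it stands. The module is installed in compiled form; this text tells all that it offers.
- The arm moves only by the shell command python3 -m inch 'ROWS' [FORCE]. ROWS is JSON, a list of rows, each a list of 7 numbers: the gripper command: -1 is shut, 1 is fully open, values between are in proportion, then the shift along the tool's x, y, z in mm, then the turn, a rotation vector about the tool's x, y, z in rad. A call has 1 to 20 rows; each row shifts and turns the pose as measured when the row begins, along the tool's axes as they then stand; what a row does not reach is not made up. A row lasts 1/10 s, in which the tool goes at most 50 mm and 8.59 degrees, less where a joint would pass 70% of its speed; a pose out of reach is approached as far as the arm can. A call with a gripper value outside its range is refused whole. The fingers move at their own pace and stop on an object; FORCE is the grip in N (left out, the last holds). Time passes only in rows, so rows that do not move let the fingers close. It gives the time, the measured TCP pose, the force and the opening at its end, in the units of the state.
- robot.get_obs(): the state, without advancing time (a new reading comes with each control period).
- robot.capture(name): name is "side" or "top" or "wrist"; returns the picture (384x512x3 uint8, red, green, blue); there is no depth.
- robot.camera_info(name): a dict with "K" (3x3 intrinsics, pixels), "T" (4x4, takes a point from camera to world coordinates); the wrist camera has in their place "T_tool_cam" (4x4, takes a point from camera to tool coordinates, whose origin is the TCP and whose axes are the flange's). Camera axes: x right, y up, looking along -z (the intrinsics and any distortion apply to the point x, -y, -z); pixel columns grow to the right and rows downward; lengths in mm; the calibration is good to about 2 mm. A picture is of the moment at which its call begins: read the wrist's pose just before it. camera_info takes no time and is no camera call.
- robot.sign_off(): hands the job in, once; it reports no verdict.
The state is a dict: "clock": time; "joints": joint angles; "joint_velocities": joint speeds; "tau": joint torques, N m; "tool_pos": TCP position; "ee_rot": TCP orientation; "force": force on the tool from outside, world axes, zero at the start; "ft_torque": the same for the moment, N m; "grip_width": finger opening in mm.
Only numpy, scipy, OpenCV 4.12 (cv2) and the standard library are available. Lean on these libraries where they do the work, as an engineer would, in place of code of your own. Each camera call takes 0.05 s, during which the arm holds its last target.

## Working session

There is one attempt and no reset: what is moved stays moved. The work goes in short steps, Python scripts to look and compute and a shell command to move; the robot and the scene stay as the last step left them, time stands still between calls to the robot, and variables do not carry over. Pictures are saved under pics/ and viewed, and the job is handed in when it is done.

```bash
mkdir -p pics; python3 - <<'E'
from cell import robot
import cv2,numpy as np
print(robot.get_obs())
for n in("top","side","wrist"):
    im=robot.capture(n); cv2.imwrite(f"pics/{n}0.png",im[:,:,::-1]); print(n,robot.camera_info(n))
E
```

```text
{'clock': 0.0, 'joints': array([ 1.13938411e+00,  3.00502161e-01,  1.52157813e+00, -1.61669880e-05,
        1.32066592e+00, -6.65852815e-02]), 'joint_velocities': array([ 0.00014021, -0.00041789, -0.00159785, -0.00012623, -0.0022599 ,
       -0.00067052]), 'tau': array([ 7.07336476e-04, -5.31819892e+01, -3.52721286e+01,  7.08791683e-02,
        2.44335568e-02, -1.56027289e-05]), 'tool_pos': array([196.12609343, 513.57156102, 204.87052932]), 'ee_rot': array([-1.34549512e-04,  1.81401521e-01,  9.83408946e-01, -5.60924640e-04]), 'force': array([0.27258303, 0.43003398, 0.07363119]), 'ft_torque': array([ 0.01051923,  0.01327216, -0.00044203]), 'grip_width': 93.91128138485806}
top {'K': array([[474.41114605,   0.        , 256.2006964 ],
       [  0.        , 474.41114605, 192.93547861],
       [  0.        ,   0.        ,   1.        ]]), 'T': array([[ 2.45034180e-02,  9.87433480e-01, -1.56124008e-01,
         3.40977084e+02],
       [-9.99652795e-01,  2.57151892e-02,  5.74625613e-03,
        -1.54874131e+01],
       [ 9.68880410e-03,  1.55928998e-01,  9.87720747e-01,
         1.35834838e+
[... 427 characters left out ...]
+02],
       [ 1.29700864e-02,  6.99771846e-01,  7.14248654e-01,
         8.16181968e+02],
       [ 0.00000000e+00,  0.00000000e+00,  0.00000000e+00,
         1.00000000e+00]])}
wrist {'K': array([[266.80606862,   0.        , 254.02607253],
       [  0.        , 266.80606862, 192.55676664],
       [  0.        ,   0.        ,   1.        ]]), 'T_tool_cam': array([[ 7.08495919e-04,  9.57757854e-01,  2.87575019e-01,
         8.39502566e+01],
       [ 9.99999665e-01, -5.60721511e-04, -5.96227905e-04,
         9.36135589e-01],
       [-4.09792460e-04,  2.87575345e-01, -9.57757930e-01,
        -1.80401899e+02],
       [ 0.00000000e+00,  0.00000000e+00,  0.00000000e+00,
         1.00000000e+00]])}
```

View pics/top0.png

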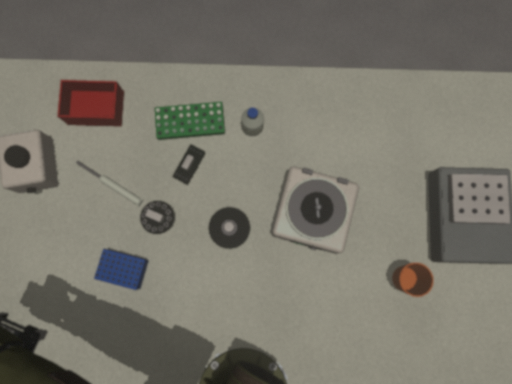

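View pics/side0.png

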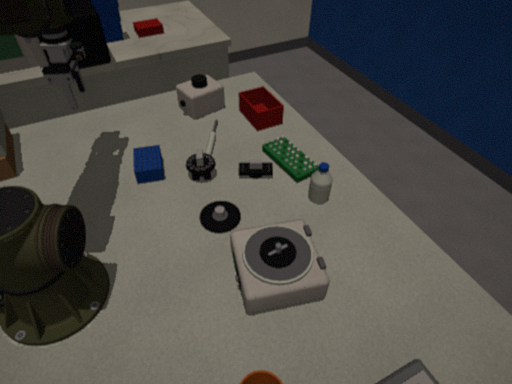

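View pics/wrist0.png

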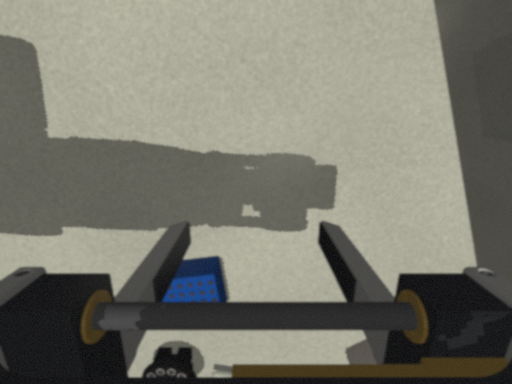

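Top view: the rotor is at about (157,217), the lid at (229,228), the carrier at (189,163) and the centrifuge at (317,208). The side view shows the rotor at (201,166) and the drive at (278,250). Next I'll zoom in on these.

```bash
python3 - <<'E'
import cv2,numpy as np
a=cv2.imread("pics/top0.png");s=cv2.imread("pics/side0.png")
z=lambda i,x,y,w,h:cv2.resize(i[y:y+h,x:x+w],(400,300),interpolation=cv2.INTER_NEAREST)
cv2.imwrite("pics/zoom0.png",np.vstack([np.hstack([z(a,127,195,60,45),z(a,287,186,60,45)]),np.hstack([z(s,171,140,60,45),z(s,248,228,60,45)])]))
E
```

```text
(no output)
```

View pics/zoom0.png

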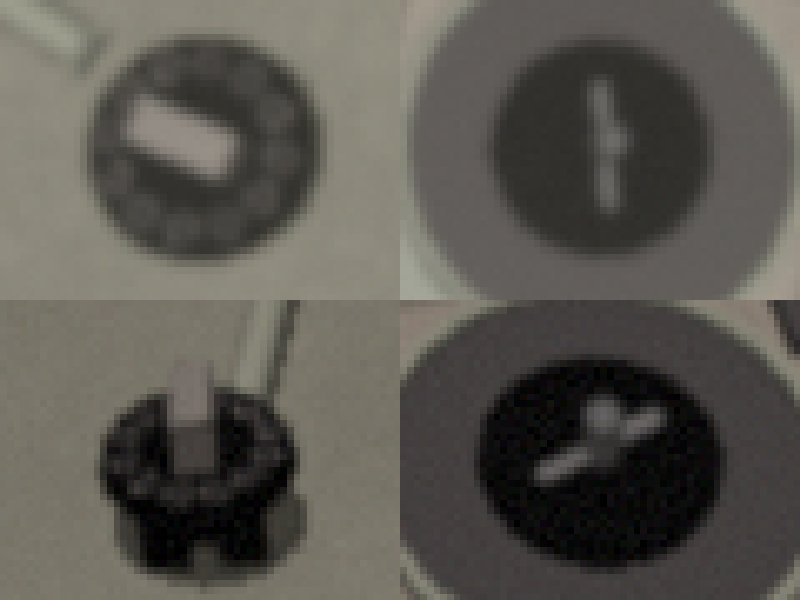

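```bash
cat > h.py <<'E'
import cv2,numpy as np
from cell import robot
def ray(n,u,v,T=None,K=None):
    i=robot.camera_info(n); K=i["K"]; T=i["T"] if T is None else T
    d=np.array([(u-K[0,2])/K[0,0],-(v-K[1,2])/K[1,1],-1.])
    return T[:3,3],T[:3,:3]@d
def onz(n,u,v,z,T=None):
    o,d=ray(n,u,v,T); return o+d*(z-o[2])/d[2]
def R(q):
    from scipy.spatial.transform import Rotation as r
    return r.from_quat([q[1],q[2],q[3],q[0]]).as_matrix()
def wristT(o):
    T=np.eye(4);T[:3,:3]=R(o["ee_rot"]);T[:3,3]=o["tool_pos"]
    return T@robot.camera_info("wrist")["T_tool_cam"]
E
python3 - <<'E'
from h import *
a=cv2.imread("pics/top0.png")
def blobs(box,f):
    x,y,w,h=box; g=cv2.cvtColor(a[y:y+h,x:x+w],6)
    m=f(g).astype(np.uint8); c,_=cv2.findContours(m,1,1)
    for k in c:
        if cv2.contourArea(k)>8: yield k+np.array([[x,y]])
def rep(lbl,k,z):
    r=cv2.minAreaRect(k); p=np.array([onz("top",*q,z)[:2] for q in cv2.boxPoints(r)])
    e1=p[1]-p[0];e2=p[2]-p[1]; L,S=(e1,e2) if np.hypot(*e1)>np.hypot(*e2) else (e2,e1)
    print(lbl,r,p.mean(0).round(1),np.hypot(*L).round(1),np.hypot(*S).round(1),"ang",np.arctan2(L[1],L[0]).round(3))
for k in blobs((143,206,24,20),lambda g:g>115): rep("grip",k,86)
for k in blobs((137,197,44,42),lambda g:g<95): rep("body",k,52)
for k in blobs((300,190,36,36),lambda g:g<75): rep("seat",k,99)
for k in blobs((305,190,26,36),lambda g:g>80): rep("bar",k,106.5)
for n,u,v in(("top",157,217),):pass
E
```

```text
grip ((153.5603485107422, 215.02586364746094), (15.231548309326172, 6.434016227722168), 23.198591232299805) [474.8 251.7] 41.5 17.2 ang -1.948
body ((153.30003356933594, 214.90003967285156), (18.335756301879883, 9.391485214233398), 26.56505012512207) [478.7 259.5] 51.3 25.7 ang -2.006
body ((157.0, 217.0), (32.0, 34.0), 90.0) [473.3 249. ] 94.2 88.8 ang -1.545
seat ((317.8411865234375, 207.43528747558594), (21.09153938293457, 6.672595977783203), 85.60128784179688) [ 505.1 -188.8] 56.8 18.0 ang -3.062
seat ((316.60003662109375, 207.70001220703125), (32.199378967285156, 32.64659118652344), 63.43495178222656) [ 504.5 -185.5] 88.8 86.3 ang -1.081
bar ((317.5, 222.0), (6.0, 25.0), 90.0) [ 465.2 -187. ] 66.4 15.9 ang -1.545
bar ((318.09405517578125, 206.94061279296875), (18.010173797607422, 3.9801487922668457), 84.2894058227539) [ 505.5 -188.4] 48.2 10.7 ang -3.039
bar ((317.5, 193.5), (7.0, 25.0), 90.0) [ 541.6 -186.7] 67.0 19.0 ang -1.545
```

Estimates so far: rotor at (474,250) with its x-axis at 1.19 rad, and drive at (505,-186) with its bar at about 0.09 rad. I'll go above the rotor and turn the tool by +1.587 about its z.

```bash
python3 -m inch '[[1,-44,-18,0,0,0,0],[1,-44,-18,0,0,0,0],[1,-44,-18,0,0,0,0],[1,-44,-18,0,0,0,0],[1,-44,-18,0,0,0,0],[1,-44,-18,0,0,0,0],[1,-44,-18,0,0,0,0],[1,-44,-18,0,0,0,0],[1,0,0,0,0,0,0.145],[1,0,0,0,0,0,0.145],[1,0,0,0,0,0,0.145],[1,0,0,0,0,0,0.145],[1,0,0,0,0,0,0.145],[1,0,0,0,0,0,0.145],[1,0,0,0,0,0,0.145],[1,0,0,0,0,0,0.145],[1,0,0,0,0,0,0.145],[1,0,0,0,0,0,0.145],[1,0,0,0,0,0,0.145],[1,0,0,0,0,0,0]]'
cat >> h.py <<'E'
def tool(o):
    r=R(o["ee_rot"]); print("t",o["clock"],"tcp",o["tool_pos"].round(1),"yawx",np.arctan2(r[1,0],r[0,0]).round(3),"z",r[:,2].round(3),"F",o["force"].round(1),"w",o["grip_width"].round(1),"q6",o["joints"][5].round(2)); return r
def wcap(name):
    o=robot.get_obs(); T=wristT(o); im=robot.capture("wrist"); cv2.imwrite(f"pics/{name}.png",im[:,:,::-1]); np.save(f"pics/{name}.npy",T); tool(o)
E
python3 -c "
from h import *
wcap('w1')"
```

```text
clock: 2.15
tool_pos: [482.6, 240.5, 199.8]
ee_rot: [-0.0, 0.843, 0.538, -0.005]
force: [-0.1, -0.3, 0.2]
grip_width: 93.9Traceback (most recent call last):
  File "<string>", line 3, in <module>
    wcap('w1')
    ~~~~^^^^^^
  File "h.py", line 18, in wcap
    o=robot.get_obs(); T=wristT(o); im=robot.capture("wrist"); cv2.imwrite(f"pics/{name}.png",im[:,:,::-1]); np.save(f"pics/{name}.npy",T); tool(o)
                                                                                                                                            ~~~~^^^
  File "h.py", line 16, in tool
    r=R(o["ee_rot"]); print("t",o["clock"],"tcp",o["tool_pos"].round(1),"yawx",np.arctan2(r[1,0],r[0,0]).round(3),"z",r[:,2].round(3),"F",o["force"].round(1),"w",o["grip_width"].round(1),"q6",o["joints"][5].round(2)); return r
                                                                                                                                                                  ^^^^^^^^^^^^^^^^^^^^^
AttributeError: 'float' object has no attribute 'round'
```

View pics/w1.png

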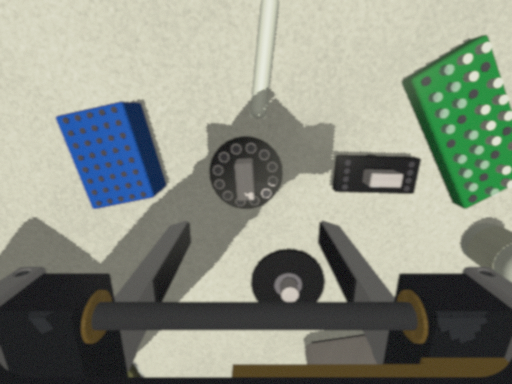

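The wrist view shows the rotor at (246,172) with its grip nearly vertical in the image, meaning along tool x. I'll measure it.

```bash
sed -i 's/o\["grip_width"\].round(1)/round(o["grip_width"],1)/' h.py; python3 - <<'E'
from h import *
a=cv2.imread("pics/w1.png");T=np.load("pics/w1.npy")
cv2.imwrite("pics/z1.png",cv2.resize(a[132:212,205:290],(765,560)[0:2] and (595,560),interpolation=0))
g=cv2.cvtColor(a,6); print(g[150:206:4,228:264:3])
tool(robot.get_obs())
E
```

```text
[[ 32  79  55  53  79  45  80  66  66  85  51  85]
 [ 79  39  68  75  48  46  48  55  60  51  71  74]
 [ 80  43  42  55  68  71  73  79  64  49  56  90]
 [ 42  42  56  95  97 100 102 101  80  55  57  55]
 [ 45  44  83 114 118 116 117 115  89  56  55  59]
 [ 43  46  75 116 119 118 116 116  94  58  60  64]
 [ 47  52  68 113 116 118 118 117 100  59  63  63]
 [ 49  49  64 113 117 118 116 119 104  61  63  64]
 [ 53  51  63 109 118 120 116 116 108  68  70  67]
 [ 55  54  59 108 117 114 117 119 112  74  71  73]
 [ 79  63  60 106 117 118 117 121 114  76  71 111]
 [ 69  83  64  98 115 126 183 201 187  78  68 138]
 [ 79  87  63 101 114 116 117 171 185  95  92  66]
 [ 61  63  74  83  74  83  74  82  78  71  91  61]]
t 2.2 tcp [482.6 240.5 199.8] yawx 1.14 z [-0.008 -0.005 -1.   ] F [-0.1 -1.3 -0.3] w 93.9 q6 0.83
```

View pics/z1.png

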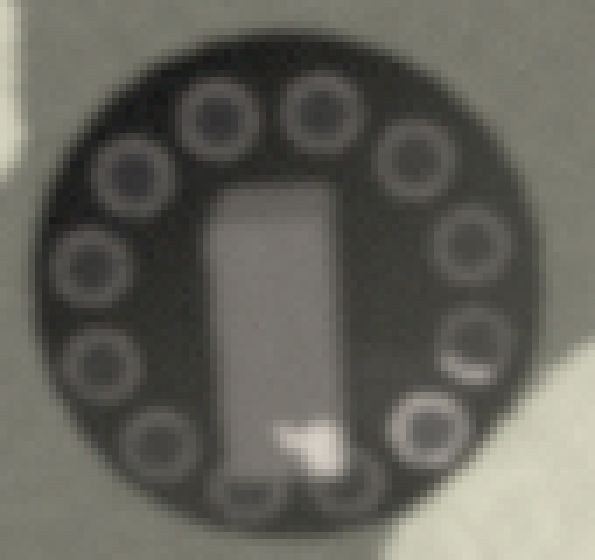

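```bash
python3 - <<'E'
from h import *
a=cv2.imread("pics/w1.png");T=np.load("pics/w1.npy")
g=cv2.cvtColor(a,6); m=np.zeros_like(g); m[158:202,233:256]=g[158:202,233:256]>103
c,_=cv2.findContours(m,0,1);k=max(c,key=cv2.contourArea)
r=cv2.minAreaRect(k);p=np.array([onz("wrist",*q,86,T)[:2] for q in cv2.boxPoints(r)])
print(r,p.mean(0),[np.hypot(*(p[i+1]-p[i])) for i in(0,1)],[np.arctan2(*(p[i+1]-p[i])[::-1]) for i in(0,1)])
# body outline at z=52
ys=(g<90).astype(np.uint8); ys[:130]=0;ys[215:]=0;ys[:,:200]=0;ys[:,292:]=0
c,_=cv2.findContours(ys,0,1);k=max(c,key=cv2.contourArea);e=cv2.minEnclosingCircle(cv2.convexHull(k));print(e,onz("wrist",*e[0],52,T))
E
```

```text
((244.69998168945312, 181.60000610351562), (37.81137466430664, 16.796533584594727), 85.60128784179688) [476.24985221 252.80673532] [np.float64(18.724472630970613), np.float64(44.37355371301219)] [np.float64(-0.356257344591652), np.float64(-1.9323221887463924)]
((245.16030883789062, 171.6717529296875), 36.79471206665039) [477.43499398 257.06762928  52.        ]
```

```bash
cat >> h.py <<'E'
def go(p,yaw):
    o=robot.get_obs(); r=tool(o)
    d=r.T@(np.array(p)-o["tool_pos"])
    t=np.array([[np.cos(yaw),np.sin(yaw),0],[np.sin(yaw),-np.cos(yaw),0],[0,0,-1]])
    from scipy.spatial.transform import Rotation as q
    print("shift",d.round(1),"turn",q.from_matrix(r.T@t).as_rotvec().round(4))
E
python3 -c "
from h import *
go([475.5,252,57],1.205)"
```

```text
t 2.2 tcp [482.6 240.5 199.8] yawx 1.14 z [-0.008 -0.005 -1.   ] F [-0.1 -1.3 -0.3] w 93.9 q6 0.83
shift [  8.7 -10.5 142.8] turn [-0.0057  0.0081 -0.0647]
```

Align first, then descend partway, then check.

```bash
python3 -m inch '[[1,9,-10.5,0,-0.006,0.008,-0.065],[1,0,0,30,0,0,0],[1,0,0,30,0,0,0],[1,0,0,0,0,0,0],[1,0,0,0,0,0,0]]'
python3 -c "
from h import *
wcap('w2')
go([475.5,252,57],1.205)"
```

```text
clock: 2.7
tool_pos: [477.1, 253.7, 139.6]
ee_rot: [0.0, 0.817, 0.577, 0.001]
force: [0.3, -0.1, -0.1]
grip_width: 93.8
t 2.7 tcp [477.1 253.7 139.6] yawx 1.23 z [ 0.002  0.001 -1.   ] F [ 0.3 -0.1 -0.1] w 93.8 q6 0.76
t 2.75 tcp [477.  253.6 139.5] yawx 1.23 z [ 0.002  0.001 -1.   ] F [ 0.4 -0.2 -0.3] w 93.9 q6 0.76
shift [-2.1 -1.  82.5] turn [ 0.0017 -0.0013  0.025 ]
```

View pics/w2.png

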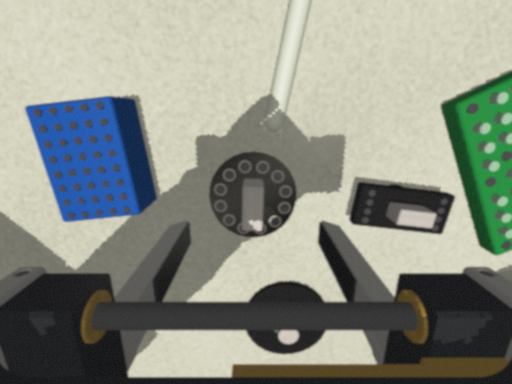

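The grip is at about (254,208), centred between the fingers. I'll re-measure before descending.

```bash
python3 - <<'E'
from h import *
a=cv2.imread("pics/w2.png");T=np.load("pics/w2.npy")
g=cv2.cvtColor(a,6); m=np.zeros_like(g); m[175:238,240:270]=g[175:238,240:270]>103
c,_=cv2.findContours(m,0,1);k=max(c,key=cv2.contourArea)
r=cv2.minAreaRect(k);p=np.array([onz("wrist",*q,86,T)[:2] for q in cv2.boxPoints(r)])
print(r,p.mean(0),[np.hypot(*(p[i+1]-p[i])) for i in(0,1)],[np.arctan2(*(p[i+1]-p[i])[::-1]) for i in(0,1)])
print(g[176:240:4,240:270:3])
E
```

```text
((252.5, 209.0), (44.0, 21.0), 90.0) [475.69802504 252.58265668] [np.float64(19.107067299667996), np.float64(43.65823889651144)] [np.float64(-0.3402975686124745), np.float64(-1.9009541972141843)]
[[ 52  51  52  58  54  55  57  55  55  55]
 [ 54  68  94  96  96  94  96  89  56  57]
 [ 52  82  97  98  95  96  96  95  65  54]
 [ 56  99 115 112 114 113 113 110  78  54]
 [ 54 101 116 118 116 115 116 115  79  55]
 [ 60 104 114 115 117 114 114 116  70  53]
 [ 54 104 115 120 117 116 118 118  68  49]
 [ 59 107 114 115 116 115 117 114  64  47]
 [ 58 107 118 117 120 118 118 115  67  54]
 [ 57 107 116 121 118 117 119 112  61  53]
 [ 58 109 117 119 119 116 118 111  61  51]
 [ 57 109 119 153 171 149 179 136  51  66]
 [ 91 113 116 147 191 210 212 184  78  41]
 [ 69 110 116 118 132 192 212 174  84  46]
 [ 80  77  82  46  41  73  90  85  69  39]
 [111  99  78  72  78  96 124 147 174 194]]
```

```bash
python3 -m inch '[[1,-2,-0.5,28,0.002,-0.001,0.02],[1,0,0,28,0,0,0],[1,0,0,22,0,0,0],[1,0,0,0,0,0,0],[1,0,0,0,0,0,0]]'
python3 -c "
from h import *
go([475.6,252.4,57],1.21)"
```

```text
clock: 3.25
tool_pos: [480.1, 253.4, 67.4]
ee_rot: [0.001, 0.821, 0.571, 0.006]
force: [1.0, -0.0, -0.1]
grip_width: 94.2
t 3.25 tcp [480.1 253.4  67.4] yawx 1.215 z [ 0.01   0.005 -1.   ] F [ 1.  -0.  -0.1] w 94.2 q6 0.77
shift [-2.6 -3.9 10.4] turn [ 0.0077 -0.0082  0.0047]
```

```bash
python3 -m inch '[[1,-2.6,-3.9,5,0.008,-0.008,0.005],[1,0,0,5,0,0,0],[1,0,0,0,0,0,0],[1,0,0,0,0,0,0]]'
python3 -c "
from h import *
go([475.6,252.4,57],1.21)"
```

```text
clock: 3.65
tool_pos: [477.0, 253.1, 60.9]
ee_rot: [0.0, 0.822, 0.569, 0.002]
force: [0.7, 0.4, -1.1]
grip_width: 93.9
t 3.65 tcp [477.  253.1  60.9] yawx 1.21 z [ 0.004  0.002 -1.   ] F [ 0.7  0.4 -1.1] w 93.9 q6 0.78
shift [-1.2 -1.1  3.9] turn [ 0.0031 -0.0036  0.0001]
```

```bash
python3 -m inch '[[1,-1.2,-1.1,4.5,0.004,-0.004,0],[1,0,0,0,0,0,0],[-1,0,0,0,0,0,0],[-1,0,0,0,0,0,0],[-1,0,0,0,0,0,0],[-1,0,0,0,0,0,0],[-1,0,0,0,0,0,0],[-1,0,0,0,0,0,0],[-1,0,0,0,0,0,0],[-1,0,0,0,0,0,0]]' 45
python3 -c "
from h import *
go([475.6,252.4,57],1.21)"
```

```text
clock: 4.65
tool_pos: [475.7, 252.4, 56.5]
ee_rot: [-0.0, 0.822, 0.569, -0.0]
force: [0.1, -0.7, -1.0]
grip_width: 33.5
t 4.65 tcp [475.7 252.4  56.5] yawx 1.21 z [-0.001  0.    -1.   ] F [ 0.1 -0.7 -1. ] w 33.5 q6 0.78
shift [-0.1 -0.1 -0.5] turn [-0.0007  0.0003  0.0003]
```

```bash
python3 -m inch '[[-1,0,0,0,0,0,0],[-1,0,0,0,0,0,0],[-1,0,0,0,0,0,0],[-1,0,0,0,0,0,0],[-1,0,0,0,0,0,0],[-1,0,0,0,0,0,0]]'
python3 -c "
from h import *
go([475.6,252.4,57],1.21)"
```

```text
clock: 5.25
tool_pos: [475.6, 252.4, 56.5]
ee_rot: [-0.0, 0.822, 0.569, -0.0]
force: [0.6, -0.7, -0.2]
grip_width: 20.0
t 5.25 tcp [475.6 252.4  56.5] yawx 1.21 z [-0.001 -0.    -1.   ] F [ 0.6 -0.7 -0.2] w 20.0 q6 0.78
shift [-0.  -0.  -0.5] turn [-0.0008  0.0004  0.0003]
```

Gripped, with the opening at 20.0 mm. Lift.

```bash
python3 -m inch '[[-1,0,0,-10,0,0,0],[-1,0,0,-20,0,0,0],[-1,0,0,-30,0,0,0],[-1,0,0,-30,0,0,0],[-1,0,0,-30,0,0,0],[-1,0,0,-30,0,0,0],[-1,0,0,-15,0,0,0],[-1,0,0,0,0,0,0],[-1,0,0,0,0,0,0]]'
python3 - <<'E'
from h import *
wcap('w3'); cv2.imwrite("pics/s3.png",robot.capture("side")[:,:,::-1])
go([505,-187,235],1.65)
E
```

```text
clock: 6.15
tool_pos: [474.1, 251.6, 230.6]
ee_rot: [-0.001, 0.822, 0.569, -0.002]
force: [-0.0, 0.9, -2.5]
grip_width: 19.7
t 6.15 tcp [474.1 251.6 230.6] yawx 1.21 z [-0.004 -0.001 -1.   ] F [-0.   0.9 -2.5] w 19.7 q6 0.78
t 6.25 tcp [474.  251.6 230. ] yawx 1.21 z [-0.005 -0.002 -1.   ] F [ 0.1  0.4 -2.3] w 19.3 q6 0.78
shift [-399.4  183.7   -4.4] turn [-0.0044  0.0023 -0.4398]
```

View pics/w3.png

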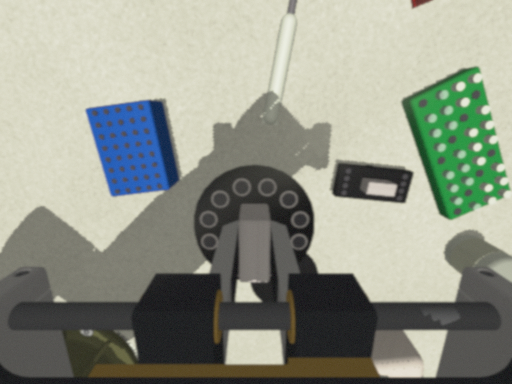

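View pics/s3.png

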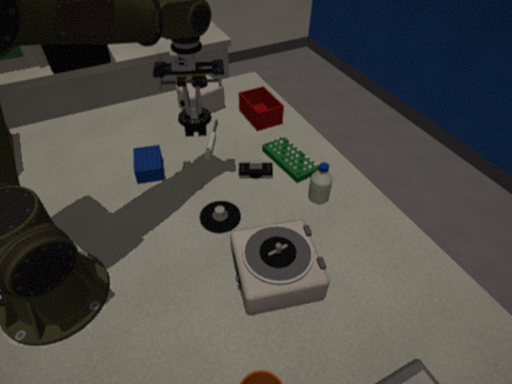

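The rotor is held level and reads about 2.4 N. I'll go past the drive so the wrist camera sees it ahead of the rotor, and turn to the final yaw.

```bash
python3 -m inch '[[-1,-20,9,0,0,0,0],[-1,-40,18,0,0,0,0],[-1,-40,18,0,0,0,0],[-1,-40,18,0,0,0,0],[-1,-40,18,0,0,0,0],[-1,-40,18,0,0,0,0],[-1,-40,18,0,0,0,0],[-1,-40,18,0,0,0,0],[-1,-40,18,0,0,0,0],[-1,-40,18,0,0,0,0],[-1,-40,18,0,0,0,0],[-1,-40,18,0,0,0,0],[-1,-20,9,0,0,0,0],[-1,0,0,0,0,0,-0.11],[-1,0,0,0,0,0,-0.11],[-1,0,0,0,0,0,-0.11],[-1,0,0,0,0,0,-0.11],[-1,0,0,0,0,0,0],[-1,0,0,0,0,0,0]]' 60
python3 - <<'E'
from h import *
wcap('w4')
go([505,-187,235],1.65)
E
```

```text
clock: 8.15
tool_pos: [499.4, -294.5, 206.1]
ee_rot: [-0.018, 0.673, 0.739, -0.01]
force: [0.7, 0.5, -2.8]
grip_width: 20.0
t 8.15 tcp [ 499.4 -294.5  206.1] yawx 1.663 z [-0.039  0.01  -0.999] F [ 0.7  0.5 -2.8] w 20.0 q6 -0.68
t 8.2 tcp [ 499.4 -294.5  206.1] yawx 1.664 z [-0.039  0.01  -0.999] F [ 0.  -0.2 -2.4] w 19.4 q6 -0.68
shift [106.9  14.5 -28.1] turn [-0.0379 -0.0129  0.0139]
```

View pics/w4.png

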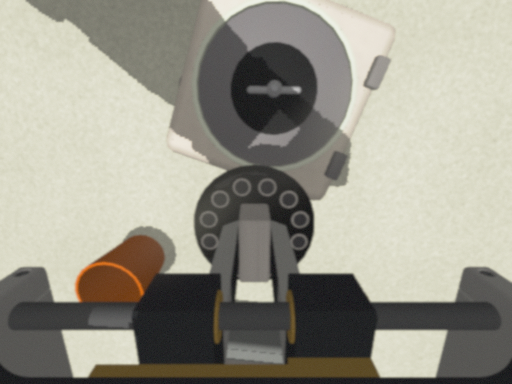

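The drive is visible ahead at (274,89) and its bar lies horizontal in the image. I'll measure its axis and angle.

```bash
python3 - <<'E'
from h import *
a=cv2.imread("pics/w4.png");T=np.load("pics/w4.npy")
g=cv2.cvtColor(a,6)
cv2.imwrite("pics/z4.png",cv2.resize(a[35:145,220:330],(660,660)[:2] and (590,590),interpolation=0))
m=np.zeros_like(g); m[75:103,240:308]=g[75:103,240:308]>75
c,_=cv2.findContours(m,0,1);k=max(c,key=cv2.contourArea)
r=cv2.minAreaRect(k);p=np.array([onz("wrist",*q,106.5,T)[:2] for q in cv2.boxPoints(r)])
print(r,p.mean(0),[np.hypot(*(p[i+1]-p[i])) for i in(0,1)],[np.arctan2(*(p[i+1]-p[i])[::-1]) for i in(0,1)])
d=(g<70).astype(np.uint8); d[:35]=0;d[140:]=0;d[:,:225]=0;d[:,325:]=0
c,_=cv2.findContours(d,0,1);k=cv2.convexHull(max(c,key=cv2.contourArea));
w=np.array([onz("wrist",*q,99,T)[:2] for q in k[:,0].astype(float)]).astype(np.float32);print("seat",cv2.fitEllipse(w), cv2.minEnclosingCircle(w))
for u,v in((249,89.5),(299,89.5)):print(onz("wrist",u,v,104,T))
E
```

```text
((274.0, 88.0), (16.0, 54.0), 90.0) [ 505.54892756 -184.14281738] [np.float64(52.58004827066544), np.float64(14.679192902295455)] [np.float64(0.08928055046420626), np.float64(-1.4289045372002236)]
seat ((504.44952392578125, -185.60385131835938), (86.13109588623047, 87.47330474853516), 92.1070785522461) ((504.7376708984375, -185.50433349609375), 44.09425735473633)
[ 481.09055805 -187.46364583  104.        ]
[ 530.45359682 -182.98684744  104.        ]
```

View pics/z4.png

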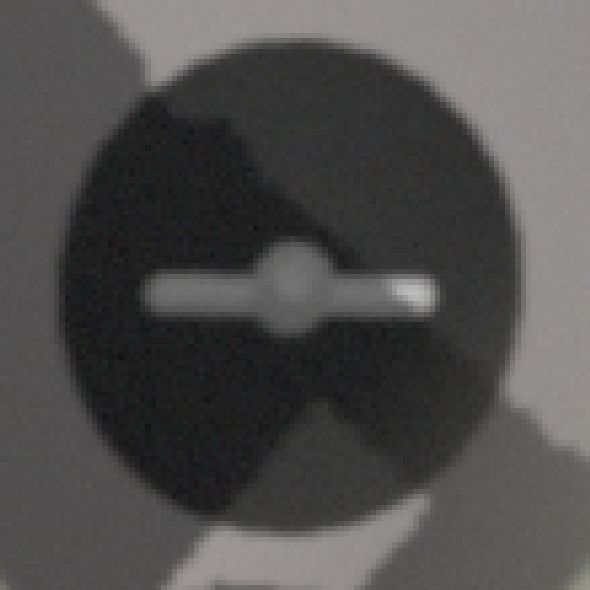

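```bash
python3 - <<'E'
from h import *
from scipy.optimize import least_squares
Tc=robot.camera_info("wrist")["T_tool_cam"]
for n in("w3","w4"):
    g=cv2.GaussianBlur(cv2.cvtColor(cv2.imread(f"pics/{n}.png"),6),(3,3),0)
    P=[]
    c0=(254,220)
    for th in np.r_[np.arange(-178,-120,3),np.arange(-120,-2,3)]:
        d=np.array([np.cos(np.radians(th)),np.sin(np.radians(th))])
        pr=[int(g[int(round(c0[1]+d[1]*s)),int(round(c0[0]+d[0]*s))]) for s in range(45,72)]
        k=np.argmax(np.diff(pr)); 
        if np.diff(pr)[k]<8: continue
        s=45+k+.5; P.append(onz("wrist",c0[0]+d[0]*s,c0[1]+d[1]*s,4.5,Tc)[:2])
    P=np.array(P)
    f=lambda q:np.hypot(P[:,0]-q[0],P[:,1]-q[1])-q[2]
    r=least_squares(f,[0,0,48],loss="soft_l1"); print(n,len(P),r.x.round(2),np.abs(r.fun).mean().round(2))
E
```

```text
w3 60 [ 5.12  0.62 44.77] 0.35
w4 60 [ 5.06  0.53 44.78] 0.38
```

The radius mismatch fits the outline lying about 10 mm below the top edge. Corrected for that, the rotor axis is within about 1 mm of the tool axis. Next I'll move above the drive.

```bash
python3 -c "
from h import *
go([505,-185.5,205],1.661)"
```

```text
t 8.2 tcp [ 499.4 -294.5  206.1] yawx 1.664 z [-0.039  0.01  -0.999] F [ 0.  -0.2 -2.4] w 19.4 q6 -0.68
shift [108.   15.8   1.9] turn [-0.0379 -0.0131  0.0029]
```

```bash
python3 -m inch '[[-1,0,0,-4,-0.038,-0.013,0.003],[-1,0,0,0,0,0,0],[-1,27,2,0,0,0,0],[-1,27,2,0,0,0,0],[-1,27,2,0,0,0,0],[-1,25,2,0,0,0,0],[-1,0,0,0,0,0,0],[-1,0,0,0,0,0,0]]'
python3 -c "
from h import *
go([505,-185.5,205],1.661)"
```

```text
clock: 9.0
tool_pos: [497.8, -184.6, 208.3]
ee_rot: [-0.003, 0.68, 0.733, -0.002]
force: [0.5, -0.0, -3.6]
grip_width: 19.4
t 9.0 tcp [ 497.8 -184.6  208.3] yawx 1.646 z [-0.007  0.002 -1.   ] F [ 0.5 -0.  -3.6] w 19.4 q6 -0.5
shift [-1.5  7.1  3.2] turn [-0.0066 -0.0021 -0.0148]
```

```bash
python3 -m inch '[[-1,-1.5,7.1,3,-0.0066,-0.002,-0.015],[-1,0,0,0,0,0,0],[-1,0,0,0,0,0,0]]'
python3 -c "
from h import *
go([505,-185.5,190],1.661)
cv2.imwrite('pics/s5.png',cv2.resize(robot.capture('side')[160:300,190:370,::-1],(720,560)))
cv2.imwrite('pics/t5.png',cv2.resize(robot.capture('top')[140:260,240:400,::-1],(720,540)))"
```

```text
clock: 9.3
tool_pos: [505.7, -187.3, 204.5]
ee_rot: [-0.0, 0.675, 0.738, -0.0]
force: [0.6, 0.0, -2.8]
grip_width: 19.8
t 9.3 tcp [ 505.7 -187.3  204.5] yawx 1.66 z [-0. -0. -1.] F [ 0.6  0.  -2.8] w 19.8 q6 -0.51
shift [ 1.9 -0.5 14.5] turn [-0.0005  0.0001 -0.0011]
```

View pics/s5.png

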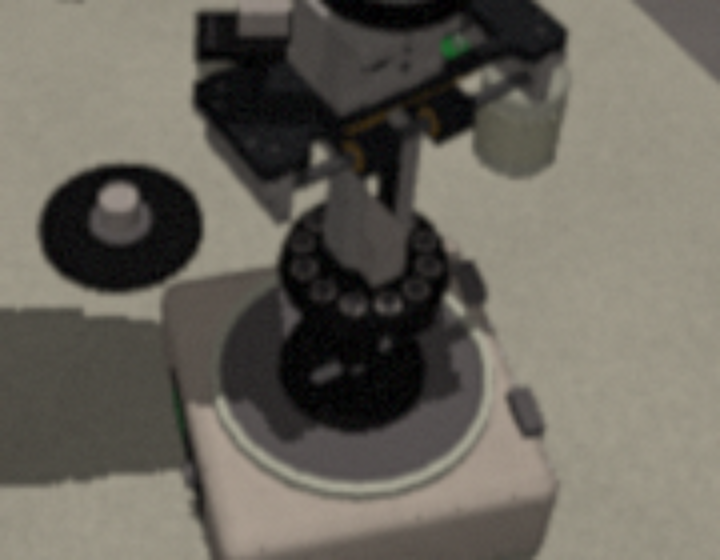

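The side view shows the rotor upright over the seat with the bar visible below. I'll correct the 2 mm and come down to the tip.

```bash
python3 -m inch '[[-1,1.9,-0.5,4,0,0,0],[-1,0,0,5,0,0,0],[-1,0,0,5,0,0,0],[-1,0,0,5,0,0,0],[-1,0,0,0,0,0,0]]'
python3 -c "
from h import *
go([505,-185.5,163],1.661)"
```

```text
clock: 9.9
tool_pos: [504.4, -185.5, 183.5]
ee_rot: [-0.001, 0.675, 0.738, -0.0]
force: [-0.8, -0.3, -3.4]
grip_width: 19.2
t 9.9 tcp [ 504.4 -185.5  183.5] yawx 1.659 z [-0.001  0.    -1.   ] F [-0.8 -0.3 -3.4] w 19.2 q6 -0.51
shift [-0.   0.6 20.5] turn [-0.0012 -0.0003 -0.002 ]
```

```bash
python3 -m inch '[[-1,0,0.5,3,0,0,0],[-1,0,0,3,0,0,0],[-1,0,0,3,0,0,0],[-1,0,0,0,0,0,0]]'
python3 -c "
from h import *
go([505,-185.5,163],1.661)"
```

```text
clock: 10.3
tool_pos: [505.0, -185.5, 173.7]
ee_rot: [-0.0, 0.675, 0.738, -0.0]
force: [-0.0, -0.0, -1.9]
grip_width: 19.5
t 10.3 tcp [ 505.  -185.5  173.7] yawx 1.659 z [-0.001  0.    -1.   ] F [-0.  -0.  -1.9] w 19.5 q6 -0.51
shift [-0.   0.  10.7] turn [-0.0011 -0.0003 -0.0019]
```

```bash
python3 -m inch '[[-1,0,0,3,0,0,0],[-1,0,0,3,0,0,0],[-1,0,0,2,0,0,0],[-1,0,0,0,0,0,0]]'
python3 -c "
from h import *
go([505,-185.5,155.5],1.661)"
```

```text
clock: 10.7
tool_pos: [505.0, -185.5, 165.1]
ee_rot: [-0.0, 0.675, 0.738, -0.0]
force: [0.6, 0.1, -2.6]
grip_width: 19.6
t 10.7 tcp [ 505.  -185.5  165.1] yawx 1.659 z [-0.001  0.    -1.   ] F [ 0.6  0.1 -2.6] w 19.6 q6 -0.51
shift [-0.  -0.   9.6] turn [-0.0009 -0.0002 -0.0019]
```

The tip has entered the hole with no side force. Continue into the mesh.

```bash
python3 -m inch '[[-1,0,0,2,0,0,0],[-1,0,0,2,0,0,0],[-1,0,0,2,0,0,0],[-1,0,0,0,0,0,0]]'
python3 -c "
from h import *
go([505,-185.5,155.5],1.661)"
```

```text
clock: 11.1
tool_pos: [505.1, -185.5, 158.7]
ee_rot: [-0.0, 0.675, 0.738, -0.0]
force: [-0.2, -0.2, -2.6]
grip_width: 19.5
t 11.1 tcp [ 505.1 -185.5  158.7] yawx 1.659 z [-0.001 -0.    -1.   ] F [-0.2 -0.2 -2.6] w 19.5 q6 -0.51
shift [ 0.  -0.1  3.2] turn [-0.0007 -0.0001 -0.0019]
```

The underside is at about 102 mm, below the top of the bar at 106.5, with no contact force, so it is meshed. Press on.

```bash
python3 -m inch '[[-1,0,0,2,0,0,0],[-1,0,0,2,0,0,0],[-1,0,0,2,0,0,0],[-1,0,0,2,0,0,0],[-1,0,0,0,0,0,0]]'
python3 -c "
from h import *
go([505,-185.5,149.5],1.661)"
```

```text
clock: 11.6
tool_pos: [505.2, -185.6, 151.7]
ee_rot: [0.0, 0.675, 0.738, -0.0]
force: [-3.4, 1.2, 5.0]
grip_width: 19.9
t 11.6 tcp [ 505.2 -185.6  151.7] yawx 1.659 z [ 0.    -0.001 -1.   ] F [-3.4  1.2  5. ] w 19.9 q6 -0.51
shift [ 0.1 -0.2  2.2] turn [ 0.0003  0.0006 -0.0019]
```

```bash
python3 -m inch '[[-1,0,0,2,0,0,0],[-1,0,0,2,0,0,0],[-1,0,0,2,0,0,0],[-1,0,0,1,0,0,0]]'
python3 -c "
from h import *
go([505,-185.5,149.5],1.661)"
```

```text
clock: 12.0
tool_pos: [505.6, -185.9, 149.4]
ee_rot: [0.002, 0.675, 0.738, 0.0]
force: [-4.3, 1.5, 7.8]
grip_width: 19.5
t 12.0 tcp [ 505.6 -185.9  149.4] yawx 1.659 z [ 0.003 -0.002 -1.   ] F [-4.3  1.5  7.8] w 19.5 q6 -0.51
shift [ 0.4 -0.6 -0.1] turn [ 0.0032  0.0026 -0.0017]
```

```bash
python3 -m inch '[[-1,0,-0.8,3,0.003,0.003,0],[-1,0,0,3,0,0,0],[-1,0,0,4,0,0,0]]'
python3 -c "
from h import *
go([505,-185.5,149.5],1.661)"
```

```text
clock: 12.3
tool_pos: [506.2, -186.4, 149.0]
ee_rot: [0.004, 0.675, 0.738, 0.001]
force: [-20.0, 7.7, 47.5]
grip_width: 19.7
t 12.3 tcp [ 506.2 -186.4  149. ] yawx 1.66 z [ 0.007 -0.003 -1.   ] F [-20.    7.7  47.5] w 19.7 q6 -0.51
shift [ 1.  -1.1 -0.5] turn [ 0.007   0.0037 -0.0012]
```

Bottomed: force jumps to about 48 N at TCP z of 149. I'll ease to a moderate push and straighten.

```bash
python3 -m inch '[[-1,0.5,-1.2,1.5,0.007,0.004,0],[-1,0,-0.5,2,0.003,0.002,0],[-1,0,0,2,0,0,0],[-1,0,0,2,0,0,0]]'
python3 - <<'E'
from h import *
go([505,-185.5,149.5],1.661)
wcap('w6')
cv2.imwrite('pics/s6.png',cv2.resize(robot.capture('side')[170:310,190:370,::-1],(720,560)))
tool(robot.get_obs())
E
```

```text
clock: 12.7
tool_pos: [506.3, -186.4, 149.2]
ee_rot: [0.002, 0.675, 0.738, 0.001]
force: [-12.8, 5.0, 23.8]
grip_width: 19.5
t 12.7 tcp [ 506.3 -186.4  149.2] yawx 1.66 z [ 0.005 -0.001 -1.   ] F [-12.8   5.   23.8] w 19.5 q6 -0.51
shift [ 1.1 -1.2 -0.3] turn [ 0.0052  0.0018 -0.0008]
t 12.7 tcp [ 506.3 -186.4  149.2] yawx 1.66 z [ 0.005 -0.001 -1.   ] F [-12.8   5.   23.8] w 19.5 q6 -0.51
t 12.8 tcp [ 506.3 -186.4  149.2] yawx 1.66 z [ 0.005 -0.001 -1.   ] F [-11.3   5.1  22.7] w 19.8 q6 -0.51
```

View pics/s6.png

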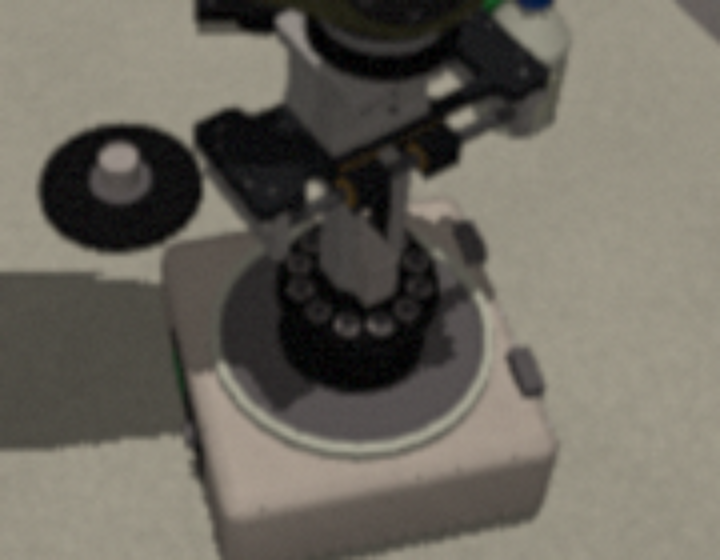

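View pics/w6.png

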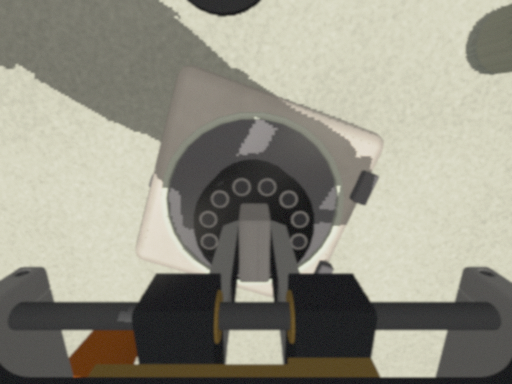

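The side view shows the rotor down on the deck and upright, and the wrist view shows it has not slipped in the fingers. A quick check that the push holds while time passes, then I hand in.

```bash
python3 - <<'E'
from h import *
for i in range(8): robot.capture('top')
cv2.imwrite('pics/t7.png',robot.capture('top')[:,:,::-1])
tool(robot.get_obs())
E
```

```text
t 13.25 tcp [ 506.3 -186.4  149.2] yawx 1.66 z [ 0.005 -0.001 -1.   ] F [-11.9   4.5  22.6] w 19.6 q6 -0.51
```

View pics/t7.png

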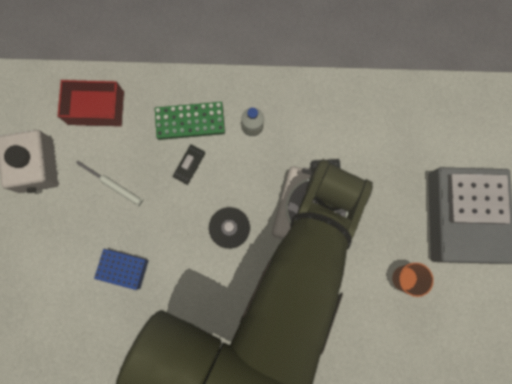

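The push holds steady at about 23 N, and all the other objects are at the same pixels as at the start. Handing in.

```bash
python3 -c "
from cell import robot
print(robot.sign_off())"
```

```text
the job is handed in; nothing more can be done
None
```

The rotor is on the drive, slots over the drive bar and pressed fully home, and I handed the job in at 13.25 s with the fingers still gripping it. No verdict came back, so this rests on my own last checks:

- **Seated:** The tool height puts the hub's underside about 2.7 mm above the deck. The force jumped to about 48 N when it bottomed.
- **Hold:** After easing off, the downward push stayed at about 23 N for 0.5 s. The grip opening held at 19.6 mm, about the bar's 20 mm width, and the rotor did not shift in the fingers.
- **Alignment:** The tool was tilted 0.005 rad and within about 0.01 rad of the measured bar angle. No turning was needed on the drive, because I lined it up with the bar beforehand.
- **Bystanders:** In the last top picture everything else is where it started.

**Checks that were less clean:**
- **Side force:** About 13 N remains, with the tool about 1.5 mm from my measured drive axis. That is within the 4 mm limit.
- **Rotor outline:** In the wrist pictures the rotor's radius fitted as 45 mm instead of 48 mm. I put this down to the visible edge lying lower than I assumed. The rotor still went onto the spindle with no side force.

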